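# Trip test of the bench's residual-current breaker

### The arm

A 7-joint arm with a two-finger parallel gripper is mounted at the origin on a cart in front of the work surface, level with it; the furniture and walls round the work are solid. World frame = base frame: x ahead of the robot, y to its left, z up, the work surface at z = 0. Lengths are in mm, angles in rad, forces in N, time in s.
With the tool pointing down it reaches from about 425 to 800 mm from the base axis. Payload 8.3 kg.
Tool frame: the origin (TCP) lies at the very end of the fingers, on their centre line; the grasp point (between the pads) lies 19 mm behind it (grip_point_offset is the distance from the TCP to the grasp point, in mm); z points along the fingers, y is the line along which they close (so a half turn about z gives the same grasp; the last joint's range is limited). The gripper opens to 85 mm and grips with 20 to 120 N. Pads are 22 mm wide; open, the fingers measure 114 mm over their backs; the gripper's body (76 mm by 85 mm) begins 54 mm behind the grasp point. The pads swing forward as they close: fully open they stand 13 mm farther back than shut.
Start: joints at [1.232, 0.383, 0.016, 1.37, -0.006, 1.388, -0.046], TCP at [170.236, -601.351, 231.279] pointing down, gripper open.
Joint ranges: [-2.95, 2.95], [-0.25, 2.06], [-1.52, 1.56], [0.18, 2.33], [-1.44, 4.58], [0.02, 2.06], [-3.01, 3.01]. Speed limits (rad/s): [2.39, 2.39, 3.01, 3.01, 3.14, 3.14, 3.14].

### API

Orientations are given as a rotation vector (axis times angle).
In Python, from bench import state, grab_frame, finish_job, grip_point_offset gives the robot as it stands.
- The arm moves only by the tool apply_moves, never from a script. Its argument "moves" is text: rows parted by semicolons, each of 4 numbers parted by spaces: the shift along the tool's x, y, z normalised to -1 to 1, where 1 is 0.03 m, then the turn about the tool's z normalised to -1 to 1, where 1 is 0.12 rad. A call has 1 to 5 rows; each row shifts and turns the commanded pose from where the row before left it, along the tool's axes as they then stand; what a row does not reach is not made up. A row lasts 1/12 s, in which the tool goes at most 41.7 mm and 7.16 degrees, less where a joint would pass 70% of its speed; a pose out of reach is approached as far as the arm can. A call with a number of a shift or a turn outside -1 to 1 is refused whole. A call with a gripper value outside its range is refused whole. "gripper" is the opening, from 0 (shut) to 1 (fully open), set as the call begins (left out, the last holds). The fingers move at their own pace and stop on an object; the grip force is fixed at half the most. Time passes only in rows, so rows that do not move let the fingers close. It gives the time, the measured TCP pose, the force, the opening and the grip force at its end, in the units of the state.
- state(): the state, without advancing time (a new reading comes with each control period).
- grab_frame(name): name is "scene" or "top"; returns a dict with "color" (480x640x3 uint8, red, green, blue), "K" (3x3 intrinsics, pixels), "distortion" ([k1, k2, p1, p2, k3] as OpenCV has them; the pictures are not rectified), "rvec" (rotation vector, rad) and "tvec" (3), from world to camera coordinates, as OpenCV has them. Camera axes: x right, y down, z forward; pixel columns grow to the right and rows downward; lengths in mm; the calibration is good to about 2 mm. A picture is of the moment at which its call begins. There is no depth.
- finish_job(): hands the job in; it is judged then, once.
The state is a dict: "time_s": time; "joint_positions": joint angles; "joint_vel": joint speeds; "tau": joint torques, N m; "position": TCP position; "eef_rot": TCP orientation; "ft_force": force on the tool from outside, world axes, zero at the start; "moment": the same for the moment, N m; "width": finger opening in mm; "finger_force": force on a finger pad.
Only numpy, scipy, OpenCV 4.12 (cv2) and the standard library are available. Lean on these libraries where they do the work, as an engineer would, in place of code of your own. Each camera call takes 0.05 s, during which the arm holds its last target. There are 200 camera calls.

### The job

Do the regular trip test on the small distribution box: pull its cover all the way down, press the test button of the wide breaker so that the breaker's lever drops by itself, lift that lever fully back up, and push the cover back up until it is shut. The narrow main switch beside the breaker must stay on, and the things standing round the box stay where they are.

Things in the scene. Friction and masses are not known exactly. Their poses are not given: they have to be found in the camera images.
- console: Grey distribution box, 224 wide, 116 high, 74 deep, leaning back 30 deg on a fixed stand. Origin: bench, below the middle of the cover's hinge; x away from the robot, z up. Its face rises along F=(0.5,0,0.866), faces out along N=(-0.866,0,0.5). Recess: 6 mm walls stand 44 mm proud of an aluminium plate all round; inside 212 wide, from 8 to 112 mm from the hinge along F.
- cover_hinge (a point): Middle of the cover's hinge axis, 50 mm above the console's origin; the axis runs along the console's y at the lower edge of the box face.
- cover (a joint): Cover angle, rad: 0 = shut on the box face, 2.094 = fully down, lying level at the hinge's height and pointing away from the box. Grows as its upper edge is pulled out and down. A friction hinge (1.5 N at the loop) holds it where it is left; may start ajar. Grey frame 8 mm thick with a clear window, 224 wide, upper edge 115 mm from the hinge.
- cover_bar (a point): Middle of the steel pull loop's bar on the cover's free edge, in the cover's plane, 152 mm from the hinge axis. Round bar 10 mm thick, along the hinge direction, straight for 88 mm; 32 mm free gap between bar and cover edge. Can be pinched from above with a finger through the loop; turns between the pads. z axis from hinge to bar, x into the box when shut.
- rcd: The wide breaker module: white, 84 wide (y), 45 high, front 6 mm proud of the plate, with a wide lever and, 41 mm right of the lever as the robot sees it, a square test button. Origin: module's middle on the plate; axes as the console's. It is left or right of the main switch.
- test_button (a joint): Travel of the test button, m: 0 = out, 0.006 = fully in; it moves straight into the box (along -N). It takes about 5 N, trips the lever at about 4 mm and springs back.
- test_button_top (a point): Middle of the outer face of the test button: a grey square block in a black bezel, 14.5 x 14.5 mm, standing 9 mm proud of the breaker's front (15 mm of the mounting plate). Its -x axis points out of the face (N), y along the hinge, z up the face (F).
- rcd_lever (a joint): Angle of the wide breaker's lever, rad: 0 = up (on), leaning 20 degrees up from N; 0.698 = down (tripped), leaning 20 degrees down. A snap spring holds it at either end; lifting takes about 1 to 2 N at the tip and it snaps over beyond the middle.
- rcd_lever_tip (a point): Middle of the outer end of the breaker's lever: a black bar 28 wide along the hinge direction, 9 to 11 thick. It swings about an axis on the plate's surface (along the hinge direction) 27.5 mm from this point and stands about 20 mm proud of the breaker's front. Axes as test_button_top when up.
- main_lever (a joint): Angle of the narrow main switch's lever, rad: 0 = up (on), 0.698 = down (off). Must stay up. It stays where it is pushed.
- main_lever_tip (a point): Middle of the outer end of the main switch's lever, 18 mm wide, otherwise like the breaker's. The main switch is a white module 40 mm wide without a button, its middle 92 mm beside the breaker's.
- dropper_bottle: White dropper bottle with a pointed cap, 38 mm across, 106 mm tall, standing left of the box; origin at its underside. Leave alone.
- tape_black: Roll of black tape lying flat, 61 mm across, 18 mm high, right of the box; origin at its underside. Leave alone.
- flux_pot: Small round flux pot with a white lid, 42 mm across, 23 mm high, left of the box; origin at its underside. Leave alone.

How it is judged (in metres and radians):
On the way, in this order (a step that is already met when the one before it is completed fails the run):
1. the cover is pulled fully down (value of joint cover above 1.95 rad), for 0.1 s.
2. the test button is being pressed while the lever is still up (value of joint test_button above 0.003 m and value of joint rcd_lever below 0.3 rad).
3. the breaker's lever has dropped (value of joint rcd_lever above 0.6 rad), for 0.1 s.
4. the lever is lifted fully back up and the button is out (value of joint rcd_lever below 0.08 rad and value of joint test_button below 0.001 m), for 0.2 s.
At the end, for the whole second after the job is handed in: The cover is shut (within 0.05 rad), the breaker's lever is up (within 0.08 rad) with the test button out (within 1 mm), and the main switch's lever is still up (within 0.08 rad) (all of step 4 and value of joint cover below 0.05 rad and value of joint main_lever below 0.08 rad); the robot touches nothing.
It fails at once if the narrow main switch is switched off (value of joint main_lever above 0.25 rad).
It fails at once if the dropper bottle is displaced by more than 30 mm or tipped over (distance of dropper_bottle from where it was at the start of the episode above 0.03 m or angle between dropper_bottle's own z axis and vertical above 0.5 rad).
It fails at once if the roll of tape is displaced by more than 30 mm or tipped over (distance of tape_black from where it was at the start of the episode above 0.03 m or angle between tape_black's own z axis and vertical above 0.5 rad).
It fails at once if the flux pot is displaced by more than 30 mm or tipped over (distance of flux_pot from where it was at the start of the episode above 0.03 m or angle between flux_pot's own z axis and vertical above 0.5 rad).
It also fails if it takes over 72 s, if anything falls off the work surface, if the arm or the gripper's body presses on something with over 40 N, if the wrist force passes 120 N, or if a joint passes its speed limit or range.

## Working session

There is one attempt and no reset: what is moved stays moved. The work goes in short steps, Python scripts to look and compute and a tool call to move; the robot and the scene stay as the last step left them, time stands still between calls to the robot, and variables do not carry over. Pictures are saved under pics/ and viewed, at most 10 in all, crops included, and the job is handed in when it is done.

Besides the shell and the picture viewer there is one more tool, called after ">>>" as a command line: name --argument value ..., lists and objects as JSON in quotes. apply_moves: Moves the arm, as the interface text tells. Its arguments: {"type":"object","properties":{"moves":{"type":"string"},"gripper":{"type":"number"}},"required":["moves"]}

```bash
mkdir -p pics; ls; python3 - <<'E'
from bench import *
import cv2
print(state(), grip_point_offset)
for n in("scene","top"):
    f=grab_frame(n); cv2.imwrite(f"pics/{n}0.png",f["color"][:,:,::-1]); print({k:v for k,v in f.items() if k!="color"})
E
```

```text
pics
{'time_s': 0.0, 'joint_positions': array([ 1.232108  ,  0.38420994,  0.01637155,  1.37118286, -0.00631435,
        1.38816966, -0.04647961]), 'joint_vel': array([-0.0002197 ,  0.00028737, -0.00152569, -0.00080382, -0.00011378,
       -0.00012176,  0.00164964]), 'tau': array([-3.94688514e-04, -6.27594423e+01,  8.44121799e-01, -3.71819937e+01,
        1.66843669e-02,  1.40954755e-02,  6.51751293e-06]), 'position': array([ 170.09422575, -600.8852315 ,  230.28341445]), 'eef_rot': array([-3.10987137e+00, -4.31704489e-01,  4.43252654e-04]), 'ft_force': array([-0.18551314, -0.1583611 ,  0.63296711]), 'moment': array([ 0.00141115,  0.01030285, -0.00038803]), 'finger_force': 0.0, 'width': 85.18057735260005} 18.700000000000003
{'K': array([[527.32536958,   0.        , 319.27751939],
       [  0.        , 527.32536958, 240.28508799],
       [  0.        ,   0.        ,   1.        ]]), 'distortion': array([-0.10786522,  0.        ,  0.        ,  0.        ,  0.        ]), 'rvec': array([ 0.92169347, -2.62321758,  0.901683  ]), 'tvec': array([299.89161942, 447.76740643, 856.30688458])}
{'K': array([[593.33404193,   0.        , 315.07780153],
       [  0.        , 593.33404193, 236.00474731],
       [  0.        ,   0.        ,   1.        ]]), 'distortion': array([-0.02758151,  0.        ,  0.        ,  0.        ,  0.        ]), 'rvec': array([ 2.1890201 , -2.22414473,  0.03080812]), 'tvec': array([-206.20335158,  540.96628558, 1102.04839975])}
```

View pics/scene0.png

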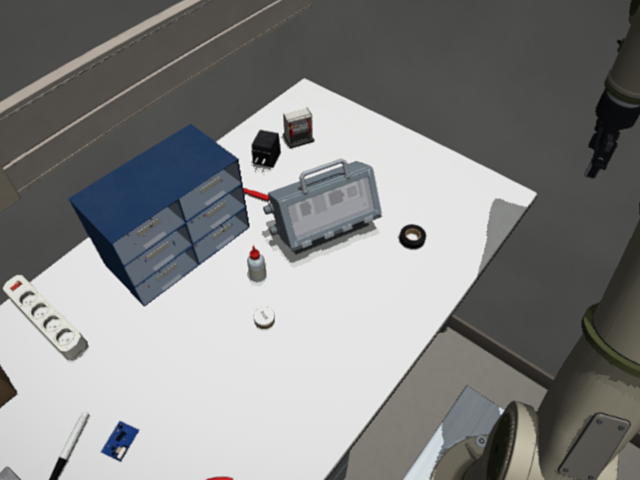

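View pics/top0.png

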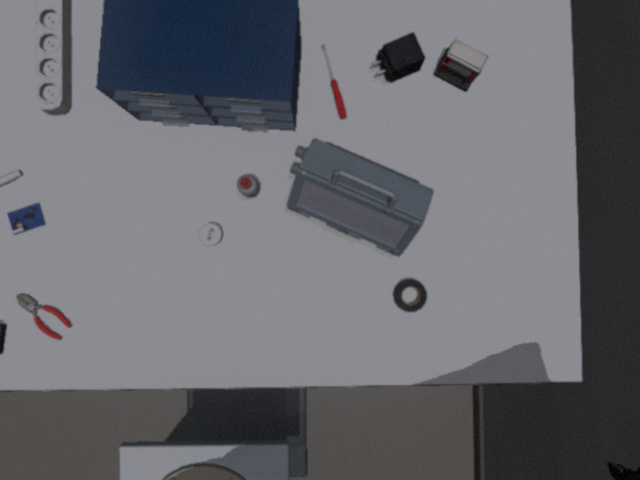

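The scene view shows the box at about (325,205) with its cover loop at (323,172). The top view has the loop bar running (335,177)–(392,203), the bottle at (248,185), the tape at (410,295) and the pot at (211,234). I'll zoom in next.

```bash
python3 - <<'E'
import cv2,numpy as np
a=cv2.imread("pics/scene0.png")[145:265,250:400]; b=cv2.imread("pics/top0.png")[130:265,275:445]
a=cv2.resize(a,(400*150//120,400),interpolation=cv2.INTER_CUBIC)
cv2.imwrite("pics/cs.png",cv2.resize(cv2.imread("pics/scene0.png")[145:265,250:400],None,fx=5,fy=5,interpolation=cv2.INTER_CUBIC)[:600,:800])
cv2.imwrite("pics/ct.png",np.clip(cv2.resize(b,None,fx=4.4,fy=4.4,interpolation=cv2.INTER_CUBIC)*1.4,0,255).astype('uint8'))
E
```

```text
(no output)
```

View pics/cs.png

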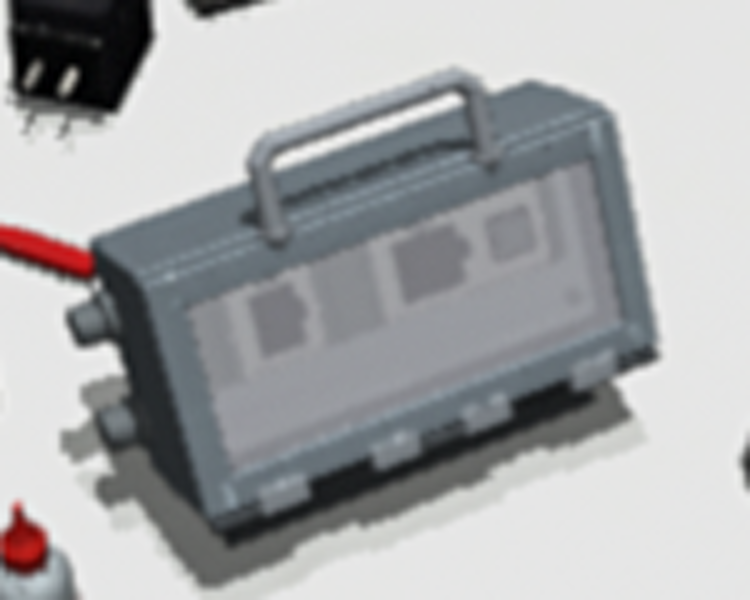

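View pics/ct.png

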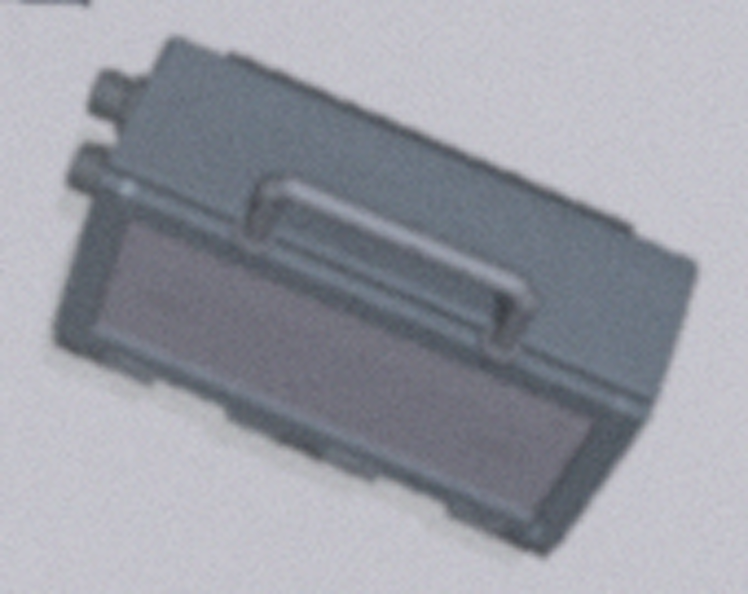

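The zoomed scene view shows the narrow main switch on the left at crop (278,320). The wide breaker is on the right, with its lever at (430,262) and button at (512,232). The loop bar runs (262,152)–(468,80) there and (275,188)–(525,290) in the top crop.

```bash
cat > h.py <<'E'
import numpy as np,cv2
from bench import *
def cam(f): return cv2.Rodrigues(f["rvec"])[0],f["tvec"],f["K"],f["distortion"]
def ray(f,px):
    R,t,K,d=cam(f); n=cv2.undistortPoints(np.array([[px]],float),K,d)[0,0]
    v=R.T@np.array([n[0],n[1],1]); return -R.T@t, v/np.linalg.norm(v)
def onplane(f,px,z):
    c,v=ray(f,px); return c+v*(z-c[2])/v[2]
def tri(fs,ps):
    A=np.zeros((3,3));b=np.zeros(3);L=[]
    for f,p in zip(fs,ps):
        c,v=ray(f,p);M=np.eye(3)-np.outer(v,v);A+=M;b+=M@c;L.append((c,M))
    X=np.linalg.solve(A,b); return X,[np.linalg.norm(M@(X-c)) for c,M in L]
def proj(f,X):
    return cv2.projectPoints(np.array(X,float).reshape(-1,1,3),f["rvec"],f["tvec"],f["K"],f["distortion"])[0][:,0]
E
python3 - <<'E'
from h import *
np.set_printoptions(precision=1,suppress=True)
s,t=grab_frame("scene"),grab_frame("top")
S=lambda u,v:(250+u/5-.4,145+v/5-.4); T=lambda u,v:(275+u/4.4-.4,130+v/4.4-.4)
for n,a,b in [("barL",(262,152),(275,188)),("barR",(468,80),(525,290)),("upL",(140,280),(106,190)),("upR",(608,112),(645,408)),("loL",(215,520),(62,340)),("loR",(652,352),(547,553))]:
    print(n,*tri([s,t],[S(*a),T(*b)]))
for n,p,z in [("bottle",(248,185),90),("tape",(410,295),9),("pot",(211,234),23)]: print(n,onplane(t,p,z))
E
```

```text
barL [ 631.7 -251.4  187.2] [np.float64(0.47557685818113354), np.float64(0.47557685818136025)]
barR [ 594.  -340.6  183.7] [np.float64(0.636803528568172), np.float64(0.6368035285680429)]
upL [ 639.  -187.8  158.8] [np.float64(3.4457994712638214), np.float64(3.4457994712639475)]
upR [ 552.5 -387.9  154.5] [np.float64(0.4366212356273235), np.float64(0.4366212356272887)]
loL [ 590.  -167.7   59. ] [np.float64(1.3210640764467525), np.float64(1.3210640764468482)]
loR [ 500.3 -363.5   55.9] [np.float64(1.1580684635789404), np.float64(1.1580684635787595)]
bottle [625.7 -99.7  90. ]
tape [ 424.7 -390.     9. ]
pot [543.9 -22.7  23. ]
```

>>> apply_moves --moves "0 0 0 -1;0 0 0 -1;0 0 0 -1;0 0 0 -1;0 0 0 -1" --gripper 0.45

```text
time_s: 0.62
position: [170.2, -601.2, 231.0]
eef_rot: [-2.841, -1.34, -0.0]
ft_force: [0.8, -0.2, -1.1]
width: 38.7
finger_force: 0.0
```

>>> apply_moves --moves "0 0 0 -1;0 0 0 -1;0 0 0 -0.36;0 0 0 0"

```text
time_s: 0.95
position: [170.1, -601.2, 231.0]
eef_rot: [-2.626, -1.723, -0.0]
ft_force: [-0.2, 0.7, -0.3]
width: 38.8
finger_force: 0.0
```

>>> apply_moves --moves "0.95 0.59 0 0;0.95 0.59 0 0;0.95 0.59 0 0;0.95 0.59 0 0;0.95 0.59 0 0"

```text
time_s: 1.37
position: [309.4, -505.1, 231.2]
eef_rot: [-2.631, -1.717, -0.0]
ft_force: [-0.1, -1.4, -0.0]
width: 38.8
finger_force: 0.0
```

>>> apply_moves --moves "0.95 0.59 0 0;0.95 0.59 0 0;0.95 0.59 0 0;0.95 0.59 0 0;0.95 0.59 0 0"

```text
time_s: 1.78
position: [447.6, -409.9, 231.3]
eef_rot: [-2.631, -1.717, 0.0]
ft_force: [0.4, -0.0, -0.1]
width: 38.5
finger_force: 0.0
```

>>> apply_moves --moves "0.95 0.59 0 0;0.95 0.59 0 0;0.95 0.59 0 0;0.95 0.59 0 0;0 0 0 0"

```text
time_s: 2.2
position: [562.7, -327.0, 230.6]
eef_rot: [-2.619, -1.729, -0.007]
ft_force: [0.4, 1.4, -0.2]
width: 38.2
finger_force: 0.0
```

>>> apply_moves --moves "0.8 0.56 0 0;0.8 0.56 0 0;0 0 0 0;0 0 0 0"

```text
time_s: 2.53
position: [608.3, -302.0, 230.5]
eef_rot: [-2.626, -1.722, -0.001]
ft_force: [0.2, -0.1, 0.0]
width: 38.5
finger_force: 0.0
```

```bash
cat >> h.py <<'E'
H=np.array([543.,-265.6,50]); YAW=-.41
c,s_=np.cos(YAW),np.sin(YAW)
Rc=np.array([[c,-s_,0],[s_,c,0],[0,0,1]])
def con(p): return Rc.T@(np.asarray(p)-H)     # world -> console axes about hinge
def wor(p): return H+Rc@np.asarray(p,float)
def todo(target,st=None):
    st=st or state(); R=cv2.Rodrigues(st["eef_rot"])[0]
    return R.T@(np.asarray(target)-st["position"])/30
E
python3 - <<'E'
from h import *
st=state();print(st["position"],con(st["position"]))
for n in("scene","top"):
    f=grab_frame(n);p=proj(f,st["position"])[0].astype(int);print(p)
    if n=="scene":cv2.imwrite("pics/s1.png",cv2.resize(f["color"][90:250,240:420,::-1],None,fx=3.5,fy=3.5,interpolation=cv2.INTER_CUBIC))
E
```

```text
[ 608.26563526 -302.04816472  230.47088816] [ 74.38505156  -7.4118798  180.47088816]
[326 150]
[372 183]
```

View pics/s1.png

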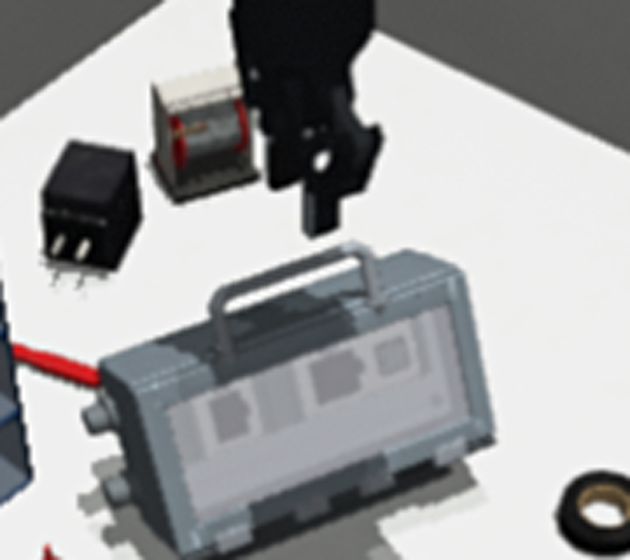

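The gripper hangs right above the loop bar, with its tip near crop (320,235) and the bar at (295,270). I'll descend and pinch.

>>> apply_moves --moves "0 0.05 0.75 0;0 0 0.75 0;0 0 0.7 0;0 0 0 0"

```text
time_s: 2.97
position: [604.8, -305.8, 160.3]
eef_rot: [-2.626, -1.713, 0.008]
ft_force: [-0.2, -0.8, -0.9]
width: 38.3
finger_force: 0.0
```

>>> apply_moves --moves "0 0 0 0;0 0 0 0;0 0 0 0;0 0 0 0;0 0 0 0" --gripper 0

```text
time_s: 3.38
position: [609.2, -306.2, 167.6]
eef_rot: [2.626, 1.717, 0.002]
ft_force: [0.3, -3.2, 5.4]
width: 8.0
finger_force: 59.0
```

>>> apply_moves --moves "0 -0.635 -0.31 0;0 -0.67 -0.22 0;0 -0.695 -0.12 0;0 -0.705 -0.025 0;0 0 0 0"

```text
time_s: 3.8
position: [533.3, -271.6, 188.6]
eef_rot: [2.625, 1.719, 0.003]
ft_force: [0.3, 0.3, 9.1]
width: 7.6
finger_force: 60.7
```

>>> apply_moves --moves "0 -0.7 0.07 0;0 -0.685 0.17 0;0 -0.655 0.265 0;0 -0.61 0.355 0;0 0 0 0"

```text
time_s: 4.22
position: [458.4, -237.6, 158.8]
eef_rot: [-2.624, -1.72, 0.002]
ft_force: [-3.8, 6.4, 4.0]
width: 7.3
finger_force: 60.7
```

>>> apply_moves --moves "0 -0.555 0.435 0;0 -0.49 0.51 0;0 -0.415 0.57 0;0 -0.33 0.625 0;0 0 0 0"

```text
time_s: 4.63
position: [412.7, -217.3, 93.9]
eef_rot: [2.626, 1.723, 0.004]
ft_force: [9.1, 2.2, -5.4]
width: 7.6
finger_force: 59.1
```

>>> apply_moves --moves "0 -0.24 0.66 0;0 -0.145 0.69 0;0 -0.05 0.7 0;0 0 0 0;0 0 0 0"

```text
time_s: 5.05
position: [403.5, -213.3, 35.2]
eef_rot: [2.624, 1.721, 0.007]
ft_force: [9.2, 2.4, -1.9]
width: 7.4
finger_force: 68.3
```

>>> apply_moves --moves "0 0 0.2 0;0 0 0 0;0 0 0 0"

```text
time_s: 5.3
position: [403.4, -213.7, 31.1]
eef_rot: [2.624, 1.72, 0.006]
ft_force: [-1.5, 6.3, 23.4]
width: 7.1
finger_force: 75.8
```

>>> apply_moves --moves "0 0 0 0;0 0 0 0;0 0 -1 0;0 0 -1 0;0 0 -1 0" --gripper 0.45

```text
time_s: 5.72
position: [399.3, -213.4, 118.7]
eef_rot: [-2.626, -1.72, 0.001]
ft_force: [0.8, -0.1, 1.0]
width: 38.4
finger_force: 0.0
```

>>> apply_moves --moves "0 0 -1 0;0 0 -1 0;0 0 -1 0;0 0 -1 0;0 0 0 0"

```text
time_s: 6.13
position: [402.4, -214.9, 244.0]
eef_rot: [2.622, 1.716, 0.006]
ft_force: [1.5, 0.0, -0.0]
width: 38.4
finger_force: 0.0
```

```bash
python3 - <<'E'
from h import *
for n in("scene","top"):
    f=grab_frame(n)
    for k,X in enumerate([[-152,0,0],[0,0,0]]): print(n,k,proj(f,wor(X))[0])
    a,b=((130,240),(140,270))[n=="top"]
    im=f["color"][a:a+135,b:b+175,::-1]
    cv2.imwrite(f"pics/{n}2.png",cv2.resize(im,None,fx=4.4,fy=4.4,interpolation=cv2.INTER_CUBIC))
E
```

```text
scene 0 [375.01566175 285.53928074]
scene 1 [338.78231754 233.97574883]
top 0 [310.79277303 310.11049582]
top 1 [343.24495176 231.89011574]
```

View pics/scene2.png

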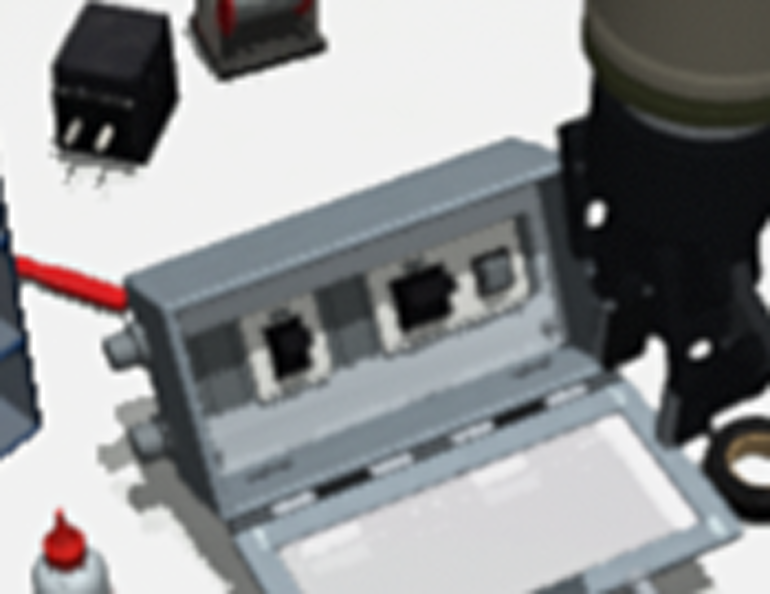

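View pics/top2.png

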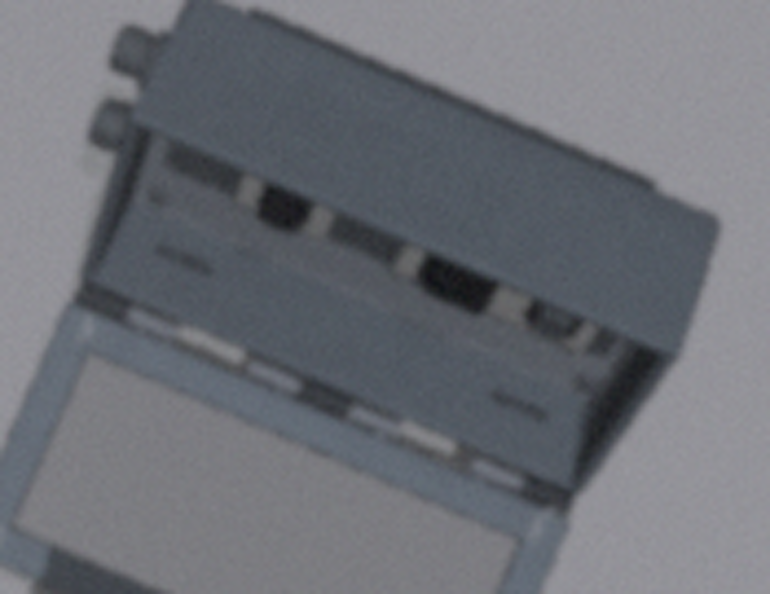

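The cover lies level. In the scene crop the button face is at (495,270), the breaker lever at (425,297) and the main lever at (290,345). In the top crop the button is at (553,318) and the lever at (457,283), both partly under the top rim.

```bash
python3 - <<'E'
from h import *
np.set_printoptions(precision=1,suppress=True)
s,t=grab_frame("scene"),grab_frame("top")
S=lambda u,v:(240+u/4.4-.4,130+v/4.4-.4); T=lambda u,v:(270+u/4.4-.4,140+v/4.4-.4)
F=np.array([.5,0,.866]);N=np.array([-.866,0,.5])
def fn(X): q=con(X); return np.array([q@F,q[1],q@N])
for n,a,b in [("rim UL",(132,285),(133,122)),("rim LL",(228,505),(85,293)),("rim LR",(612,362),(570,493)),("button",(495,270),(553,312)),("lever",(425,297),(457,283)),("mainlever",(290,345),(284,205))]:
    X,r=tri([s,t],[S(*a),T(*b)]); print(n,X,"F,y,N",fn(X),r[0])
def onN(f,px,n):
    cc,v=ray(f,px); k=(n-(con(cc)@N))/((Rc.T@v)@N); return fn(cc+v*k)
for n,px in [("btn c",(495,270)),("btn TL",(474,256)),("btn TR",(512,248)),("btn BR",(517,287)),("btn BL",(480,296))]:
    print(n,onN(s,S(*px),-29),onN(s,S(*px),-33))
for n,px in [("rim UL in",(172,312)),("mod TL",(368,270)),("mod BR",(527,300)),("mod BL",(385,355)),("plate BL",(222,470))]: print(n,onN(s,S(*px),-38))
print("top btn lower edge",onN(t,T(553,330),-29))
# top-view rim line
for px in [(133,122),(680,352)]: print("rimT",onN(t,T(*px),0),onN(t,T(*px),-4))
E
```

```text
rim UL [ 650.7 -186.4  170. ] F,y,N [137.5 115.5   1.8] 9.191218904210704
rim LL [ 591.1 -168.    72.4] F,y,N [ 22.  108.7   6.7] 2.5524236053371476
rim LR [ 506.  -363.7   62.3] F,y,N [  13.2 -104.7    1.7] 0.13091971594464535
button [ 576.5 -355.1   90.6] F,y,N [ 68.4 -68.7 -37.2] 0.9112647647532117
lever [ 589.5 -316.1   94.4] F,y,N [ 69.9 -27.8 -32.2] 0.6872296890692482
mainlever [ 621.3 -248.7   95.3] F,y,N [ 71.7  46.7 -33.7] 0.7680741443234012
btn c [ 71.2 -66.1 -29. ] [ 69.6 -67.9 -33. ]
btn TL [ 82.3 -56.7 -29. ] [ 80.8 -58.4 -33. ]
btn TR [ 78.9 -77.9 -29. ] [ 77.4 -79.7 -33. ]
btn BR [ 58.2 -75.9 -29. ] [ 56.5 -77.6 -33. ]
btn BL [ 61.  -54.9 -29. ] [ 59.4 -56.6 -33. ]
rim UL in [108.5  99.2 -38. ]
mod TL [ 92.4  -3.3 -38. ]
mod BR [ 45.8 -83.7 -38. ]
mod BL [ 46.6  -1.  -38. ]
plate BL [ 21.8  97.3 -38. ]
top btn lower edge [ 69.2 -70.1 -29. ]
rimT [128.  108.1  -0. ] [122.7 108.6  -4. ]
rimT [ 126.2 -110.     0. ] [ 120.8 -111.    -4. ]
```

>>> apply_moves --moves "-0.325 0.94 0 0;-0.325 0.94 0 0;-0.325 0.94 0 0;-0.325 0.94 0 0;-0.325 0.94 0 0" --gripper 0

```text
time_s: 6.75
position: [509.9, -315.7, 235.9]
eef_rot: [-2.626, -1.719, 0.002]
ft_force: [-0.2, 0.9, 1.4]
width: 0.0
finger_force: 0.0
```

>>> apply_moves --moves "-0.325 0.94 0 0;0 0 0 1;0 0 0 1;0 0 0 1;0 0 0 1"

```text
time_s: 7.17
position: [531.1, -334.9, 235.4]
eef_rot: [-2.962, -1.037, 0.004]
ft_force: [-0.6, -0.0, 0.1]
width: 0.1
finger_force: 0.0
```

>>> apply_moves --moves "0 0 0 1;0 0 0 1;0 0 0 1;0 0 0 1;0 0 0 1"

```text
time_s: 7.58
position: [531.0, -334.8, 235.8]
eef_rot: [-3.137, -0.115, 0.005]
ft_force: [-0.0, 0.6, -0.1]
width: -0.2
finger_force: 0.0
```

>>> apply_moves --moves "0 0 0 1;0 0 0 1;0 0 0 1;0 0 0 1;0 0 0 0.1"

```text
time_s: 8.0
position: [531.0, -334.8, 235.9]
eef_rot: [-3.072, 0.652, 0.005]
ft_force: [0.3, 0.5, 0.5]
width: 0.1
finger_force: 0.0
```

```bash
python3 - <<'E'
from h import *
np.set_printoptions(precision=3,suppress=True)
st=state();print(st["joint_positions"],con(st["position"]),st["width"]);print(cv2.Rodrigues(st["eef_rot"])[0]@np.eye(3)); print(Rc)
print("todo",todo(wor([20,-68,38]),st))
f=grab_frame("top");t=f
F=np.array([.5,0,.866]);N=np.array([-.866,0,.5])
im=f["color"][60:320,260:520,::-1];cv2.imwrite("pics/top3.png",cv2.resize(im,None,fx=2.3,fy=2.3,interpolation=cv2.INTER_CUBIC))
f=grab_frame("scene");im=f["color"][110:260,270:400,::-1];cv2.imwrite("pics/s3.png",cv2.resize(im,None,fx=4,fy=4,interpolation=cv2.INTER_CUBIC))
print("cams",[-cv2.Rodrigues(g["rvec"])[0].T@g["tvec"] for g in(f,t)])
def onN(px,n):
    cc,v=ray(f,px); k=(n-(con(cc)@N))/((Rc.T@v)@N); q=con(cc+v*k);return q@F,q[1]
S=lambda u,v:(240+u/4.4-.4,130+v/4.4-.4)
for p in [(130,285),(175,312),(225,480)]:print(onN(S(*p),-4),onN(S(*p),0))
E
```

```text
[ 0.564  0.393 -0.073  1.347  0.028  1.407 -1.498] [ 16.568 -68.213 185.925] 0.08937902381808324
[[ 0.914 -0.406 -0.003]
 [-0.406 -0.914  0.002]
 [-0.004 -0.    -1.   ]]
[[ 0.917  0.399  0.   ]
 [-0.399  0.917  0.   ]
 [ 0.     0.     1.   ]]
todo [ 0.132 -0.007  4.93 ]
cams [array([123.008, 322.123, 951.209]), array([ 505.83 , -215.335, 1116.889])]
(np.float64(140.093038193279), np.float64(123.84586520311112)) (np.float64(141.42748313599708), np.float64(124.84583128267155))
(np.float64(119.98741241985631), np.float64(106.87040005583917)) (np.float64(121.40300596593694), np.float64(107.93888105274931))
(np.float64(31.222101178543), np.float64(106.31805624519848)) (np.float64(32.99596166520243), np.float64(107.38876656485206))
```

View pics/s3.png

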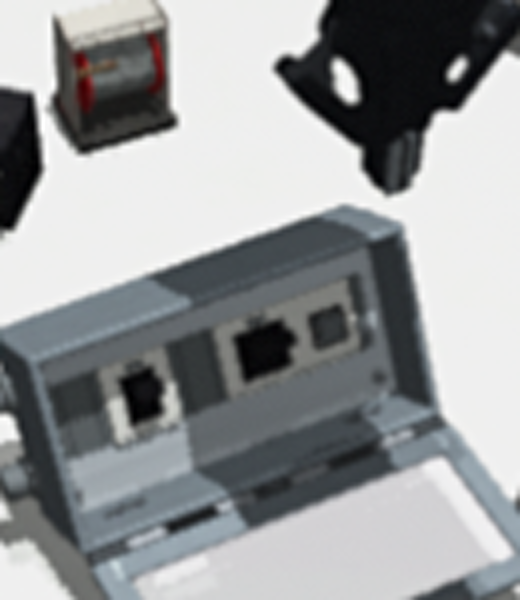

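The closed fingers hang in front of the box, tip at crop (392,185). The button sits at (328,328) and the lever at (263,350). I'll go down in front of the button, then forward.

>>> apply_moves --moves "0 0 1 0;0 0 1 0;0 0 1 0;0 0 1 0;0 0 1 0"

```text
time_s: 8.52
position: [531.2, -334.9, 86.1]
eef_rot: [-3.076, 0.637, 0.001]
ft_force: [1.5, -1.3, -0.2]
width: -0.2
finger_force: 0.0
```

>>> apply_moves --moves "0 0 0.2 0;0.4 0 0 0;0.4 0 0 0;0 0 0 0;0 0 0 0"

```text
time_s: 8.93
position: [554.1, -344.9, 82.7]
eef_rot: [-3.075, 0.641, -0.001]
ft_force: [0.1, -0.4, 0.4]
width: 0.0
finger_force: 0.0
```

```bash
python3 - <<'E'
from h import *
st=state();print(con(st["position"]),st["ft_force"],st["eef_rot"])
E
```

```text
[ 41.83667332 -68.33255508  32.70498476] [ 0.13921704 -0.40203309  0.42517199] [-3.07546949e+00  6.40924855e-01 -1.12972711e-03]
```

>>> apply_moves --moves "0.1 0 0.07 0;0 0 0 0;0 0 0 0"

```text
time_s: 9.18
position: [556.1, -346.0, 80.1]
eef_rot: [-3.075, 0.643, 0.0]
ft_force: [-0.4, 0.2, 0.7]
width: -0.0
finger_force: 0.0
```

>>> apply_moves --moves "0.1 0 0 0;0 0 0 0;0 0 0 0"

```text
time_s: 9.43
position: [556.5, -346.1, 79.1]
eef_rot: [-3.073, 0.644, 0.009]
ft_force: [-10.7, 5.4, 2.7]
width: -0.1
finger_force: 0.0
```

```bash
python3 - <<'E'
from h import *
st=state();f=st["ft_force"];m=st["moment"];print(con(st["position"]),Rc.T@f,Rc.T@m, st["time_s"])
f=grab_frame("scene");im=f["color"][120:230,290:400,::-1];cv2.imwrite("pics/s4.png",cv2.resize(im,None,fx=5.4,fy=5.4,interpolation=cv2.INTER_CUBIC))
st=state();print(Rc.T@st["ft_force"],Rc.T@st["moment"])
E
```

```text
[ 44.46962385 -68.48897761  29.14261695] [-11.96321419   0.71100907   2.72936922] [ 0.09380696  1.75322642 -0.12693227] 9.4333
[-11.10679553   0.95508018   3.32478922] [ 0.10676191  1.73311956 -0.12364898]
```

View pics/s4.png

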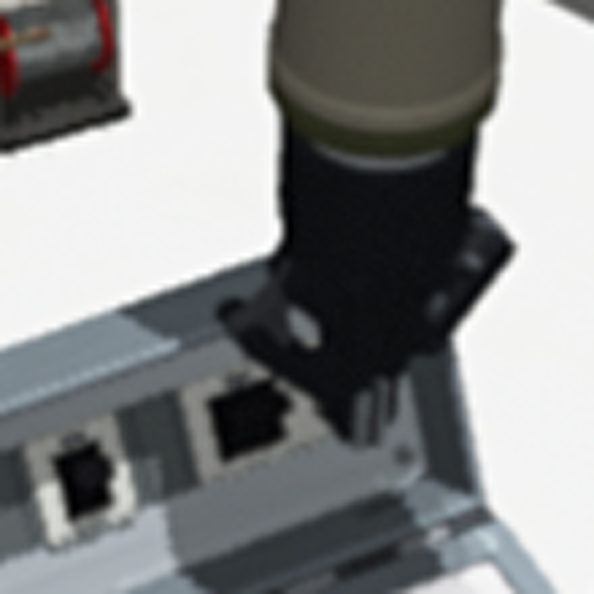

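>>> apply_moves --moves "0.1 0 0 0;0 0 0 0;0 0 0 0;0 0 0 0"

```text
time_s: 9.82
position: [556.3, -345.8, 78.2]
eef_rot: [-3.071, 0.644, 0.02]
ft_force: [-22.8, 12.3, 8.2]
width: 0.2
finger_force: 0.0
```

```bash
python3 - <<'E'
from h import *
st=state();f=st["ft_force"];m=st["moment"];print(con(st["position"]),Rc.T@f,Rc.T@m, st["time_s"])
E
```

```text
[ 44.14118765 -68.3159131   28.15102359] [-25.85598293   2.20005994   8.22238481] [ 0.25567751  3.94798837 -0.38886293] 9.8167
```

The picture shows the closed tip at crop (365,440), just below and right of the button, with the lever at (250,415) still up. The contact is stiff, so it is probably the box rim against the upper finger. I'll back off and try higher.

>>> apply_moves --moves "-0.4 0 0 0;0 0 -0.45 0;0 0 0 0;0 0 0 0"

```text
time_s: 10.15
position: [551.6, -344.1, 94.6]
eef_rot: [3.074, -0.644, 0.004]
ft_force: [0.1, -0.1, -0.7]
width: 0.1
finger_force: 0.0
```

>>> apply_moves --moves "0.2 0 0 0;0 0 0 0;0 0 0 0"

```text
time_s: 10.4
position: [556.7, -346.0, 92.8]
eef_rot: [-3.075, 0.644, 0.001]
ft_force: [-0.0, 0.0, -0.2]
width: 0.0
finger_force: 0.0
```

>>> apply_moves --moves "0.08 0 0 0;0 0 0 0;0 0 0 0"

```text
time_s: 10.65
position: [558.6, -347.0, 93.1]
eef_rot: [-3.075, 0.644, 0.0]
ft_force: [-0.7, -0.6, 0.1]
width: 0.0
finger_force: 0.0
```

>>> apply_moves --moves "0.08 0 0 0;0 0 0 0;0 0 0 0"

```text
time_s: 10.9
position: [559.9, -347.7, 92.8]
eef_rot: [-3.074, 0.644, 0.004]
ft_force: [-3.9, 2.1, -1.3]
width: 0.1
finger_force: 0.0
```

```bash
python3 - <<'E'
from h import *
st=state();f=st["ft_force"];m=st["moment"];print(con(st["position"]),Rc.T@f,Rc.T@m, st["time_s"],st["eef_rot"])
E
```

```text
[ 48.20155188 -68.60295259  42.82661997] [-4.38314812  0.33814246 -1.26561443] [-0.02280187  0.71956814 -0.0664795 ] 10.9 [-3.07412055  0.64445762  0.00350271]
```

>>> apply_moves --moves "0.06 0 0.035 0;0 0 0 0;0 0 0 0"

```text
time_s: 11.15
position: [560.6, -348.5, 91.3]
eef_rot: [-3.074, 0.645, 0.006]
ft_force: [-6.9, 1.1, -2.7]
width: -0.3
finger_force: 0.0
```

>>> apply_moves --moves "0.06 0 0.035 0;0 0 0 0;0 0 0 0"

```text
time_s: 11.4
position: [560.4, -348.8, 89.5]
eef_rot: [-3.073, 0.646, 0.012]
ft_force: [-13.4, 4.7, -0.7]
width: 0.4
finger_force: 0.0
```

```bash
python3 - <<'E'
from h import *
st=state();f=st["ft_force"];m=st["moment"];print(con(st["position"]),Rc.T@f,Rc.T@m, st["time_s"],st["eef_rot"])
E
```

```text
[ 49.15810046 -69.35607743  39.50550745] [-14.15210754  -1.0694854   -0.74494514] [-0.14937522  2.3936827  -0.39845258] 11.4 [-3.07284946  0.64622134  0.0123163 ]
```

>>> apply_moves --moves "-0.4 0 -0.15 0;0 -0.25 0 0;0 0 0 0"

```text
time_s: 11.65
position: [557.5, -336.4, 96.6]
eef_rot: [-3.075, 0.642, -0.003]
ft_force: [1.4, 0.8, 0.3]
width: 0.3
finger_force: 0.0
```

>>> apply_moves --moves "0.25 0 0 0;0 0 0 0;0 0 0 0"

```text
time_s: 11.9
position: [563.0, -340.5, 95.1]
eef_rot: [-3.074, 0.644, 0.003]
ft_force: [-4.9, 2.7, 0.1]
width: -0.0
finger_force: 0.0
```

>>> apply_moves --moves "0.08 0 0 0;0 0 0 0;0 0 0 0"

```text
time_s: 12.15
position: [563.1, -340.5, 94.2]
eef_rot: [-3.073, 0.644, 0.01]
ft_force: [-11.3, 5.9, 0.4]
width: -0.2
finger_force: 0.0
```

```bash
cat > r.py <<'E'
from h import *
np.set_printoptions(precision=2,suppress=True)
st=state();f=st["ft_force"];m=st["moment"];print(con(st["position"]),Rc.T@f,Rc.T@m, st["time_s"],st["eef_rot"])
E
python3 r.py
```

```text
[ 48.32 -60.72  44.23] [-12.68   0.87   0.42] [ 0.23  2.13 -0.36] 12.15 [-3.07  0.64  0.01]
```

>>> apply_moves --moves "-1 0 0 0;0 -0.8 0 0;0 -0.8 0 0;0 -0.75 0 0;0 0 0 0"

```text
time_s: 12.57
position: [569.9, -258.7, 96.2]
eef_rot: [-3.074, 0.632, -0.004]
ft_force: [1.3, 0.9, 0.3]
width: -0.2
finger_force: 0.0
```

>>> apply_moves --moves "0.5 0 0 0;0.4 0 0 0;0 0 0 0;0 0 0 0"

```text
time_s: 12.9
position: [591.6, -276.3, 95.5]
eef_rot: [-3.075, 0.644, -0.001]
ft_force: [-0.6, -0.4, 0.6]
width: -0.3
finger_force: 0.0
```

>>> apply_moves --moves "0.1 0 0 0;0 0 0 0;0 0 0 0"

```text
time_s: 13.15
position: [592.1, -276.7, 95.1]
eef_rot: [-3.074, 0.644, 0.005]
ft_force: [-5.1, 3.2, -1.1]
width: 0.4
finger_force: 0.0
```

```bash
python3 r.py
```

```text
[49.49  9.41 45.09] [-5.95  0.96 -1.09] [ 0.03  1.09 -0.17] 13.15 [-3.07  0.64  0.01]
```

The rim stops the upright fingers at every y, so the button is out of reach with the tool exactly vertical. At the reach limit the arm may lean the tool outward, so I'll test whether that lean persists.

>>> apply_moves --moves "-1 0 0 0;0 0 -1 0;0 0 -1 0;0 0 -1 0;0 0 -1 0"

```text
time_s: 13.57
position: [565.9, -265.2, 217.6]
eef_rot: [3.075, -0.644, 0.001]
ft_force: [-0.0, -0.2, 0.5]
width: -0.2
finger_force: 0.0
```

>>> apply_moves --moves "0 0 -1 0;0 0 -1 0;1 0 0 0;1 0 0 0;1 0 0 0"

```text
time_s: 13.98
position: [649.7, -302.1, 278.1]
eef_rot: [3.074, -0.644, 0.006]
ft_force: [0.0, 0.4, 0.8]
width: -0.3
finger_force: 0.0
```

>>> apply_moves --moves "1 0 0 0;1 0 0 0;1 0 0 0;1 0 0 0;1 0 0 0"

```text
time_s: 14.4
position: [754.6, -349.0, 271.3]
eef_rot: [-3.065, 0.652, -0.012]
ft_force: [-0.3, -3.0, -1.4]
width: -0.1
finger_force: 0.0
```

```bash
python3 r.py; python3 -c "
from bench import *;print(state()['joint_positions'].round(3))"
```

```text
[227.28   7.82 221.34] [ 0.91 -2.85 -1.39] [-0.09 -0.04  0.  ] 14.4 [-3.07  0.65 -0.01]
[ 0.383  1.029  0.124  0.229 -0.122  1.879 -1.58 ]
```

>>> apply_moves --moves "1 0 0 0;1 0 0 0;1 0 0 0;0 0 0 0;0 0 0 0"

```text
time_s: 14.82
position: [744.9, -370.1, 260.0]
eef_rot: [-3.033, 0.727, 0.011]
ft_force: [-1.4, -0.6, -0.6]
width: 0.3
finger_force: 0.0
```

>>> apply_moves --moves "-0.5 0 0 0;-0.5 0 0 0;0 0 0 0;0 0 0 0"

```text
time_s: 15.15
position: [721.9, -352.4, 261.6]
eef_rot: [-3.027, 0.717, 0.009]
ft_force: [0.7, 1.0, 0.2]
width: 0.1
finger_force: 0.0
```

```bash
python3 r.py; python3 -c "
from bench import *;print(state()['joint_positions'].round(3))"
```

```text
[198.65  -8.32 211.6 ] [0.29 1.22 0.15] [-0.   -0.08  0.  ] 15.15 [-3.03  0.72  0.01]
[ 0.246  0.933  0.685  0.532 -0.573  1.785 -1.462]
```

```bash
cat >> r.py <<'E'
R=cv2.Rodrigues(st["eef_rot"])[0]; print("toolz",(Rc.T@R[:,2]).round(3),"toolx",(Rc.T@R[:,0]).round(3)," q",st["joint_positions"].round(3))
E
python3 r.py
```

```text
[198.65  -8.32 211.6 ] [0.29 1.22 0.15] [-0.   -0.08  0.  ] 15.15 [-3.03  0.72  0.01]
toolz [-0.01  0.03 -1.  ] toolx [ 1.   -0.06 -0.01]  q [ 0.25  0.93  0.69  0.53 -0.57  1.78 -1.46]
```

>>> apply_moves --moves "1 0 0 0;1 0 0 0;1 0 0 0;1 0 0 0;0 0 0 0"

```text
time_s: 15.57
position: [771.0, -381.8, 238.1]
eef_rot: [-3.037, 0.734, -0.064]
ft_force: [-1.0, -0.9, -0.8]
width: -0.2
finger_force: 0.0
```

```bash
python3 r.py
```

```text
[255.39 -15.69 188.14] [-0.56 -1.27 -0.79] [-0.05  0.05  0.04] 15.5667 [-3.04  0.73 -0.06]
toolz [ 0.04  0.02 -1.  ] toolx [ 1.   -0.06  0.04]  q [ 0.35  1.16  1.14  0.18 -1.11  1.87 -1.53]
```

>>> apply_moves --moves "1 0 -0.3 0;1 0 -0.3 0;1 0 -0.3 0;0 0 0 0"

```text
time_s: 15.9
position: [790.5, -391.4, 247.5]
eef_rot: [-3.048, 0.735, -0.171]
ft_force: [-0.1, 0.6, -0.4]
width: 0.0
finger_force: 0.0
```

```bash
python3 r.py
```

```text
[277.14 -16.69 197.46] [-0.36  0.52 -0.38] [-0.07  0.14 -0.  ] 15.9 [-3.05  0.73 -0.17]
toolz [ 0.11  0.02 -0.99] toolx [ 0.99 -0.06  0.1 ]  q [ 0.35  1.17  1.34  0.18 -1.31  1.82 -1.52]
```

>>> apply_moves --moves "1 0 -0.4 0;1 0 -0.4 0;1 0 -0.4 0;1 0 -0.4 0;0 0 0 0"

```text
time_s: 16.32
position: [811.1, -403.8, 274.6]
eef_rot: [3.019, -0.729, 0.313]
ft_force: [-0.1, 0.5, 0.7]
width: -0.1
finger_force: 0.0
```

```bash
python3 r.py
```

```text
[300.98 -19.86 224.59] [-0.33  0.4   0.68] [-0.09  0.23  0.01] 16.3167 [ 3.02 -0.73  0.31]
toolz [ 0.2   0.01 -0.98] toolx [ 0.98 -0.07  0.2 ]  q [ 0.35  1.15  1.4   0.18 -1.36  1.76 -1.51]
```

>>> apply_moves --moves "1 0 -0.45 0;1 0 -0.45 0;1 0 -0.45 0;1 0 -0.45 0;0 0 0 0"

```text
time_s: 16.73
position: [825.6, -413.5, 313.8]
eef_rot: [2.982, -0.722, 0.448]
ft_force: [-0.5, -0.7, 0.2]
width: -0.0
finger_force: 0.0
```

>>> apply_moves --moves "-1 0 0 0;-1 0 0 0;-1 0 0 0;-1 0 0 0;0 0 0 0"

```text
time_s: 17.15
position: [753.7, -375.8, 285.6]
eef_rot: [2.985, -0.737, 0.441]
ft_force: [0.6, -2.1, -0.9]
width: 0.0
finger_force: 0.0
```

```bash
python3 r.py
```

```text
[237.12 -17.07 235.63] [ 1.36 -1.72 -0.95] [-0.09  0.29 -0.01] 17.15 [ 2.99 -0.74  0.44]
toolz [ 0.28  0.01 -0.96] toolx [ 0.96 -0.08  0.28]  q [-0.07  1.01  1.49  0.91 -1.22  1.6  -1.19]
```

```bash
sed -i 's/YAW=-.41$/YAW=-.428/' h.py; python3 - <<'E'
from h import *
np.set_printoptions(precision=3,suppress=True)
st=state();p=con(st["position"]);R=Rc.T@cv2.Rodrigues(st["eef_rot"])[0];print(p);print(R)
# after turn by -0.06
a=np.arctan2(R[1,0],R[0,0]);print("yaw",a)
R2=R@cv2.Rodrigues(np.array([0,0,a/ -1*-1]))[0];print(R2)
print(R2.T@(np.array([12,-67,200])-p)/30, R2.T@np.array([0,0,-166])/30)
E
```

```text
[237.388 -12.799 235.633]
[[ 0.958 -0.051  0.282]
 [-0.058 -0.998  0.018]
 [ 0.281 -0.033 -0.959]]
yaw -0.060777794658487934
[[ 0.959  0.007  0.282]
 [ 0.002 -1.     0.018]
 [ 0.283 -0.016 -0.959]]
[-7.547  1.771 -1.015] [-1.564  0.09   5.307]
```

>>> apply_moves --moves "0 0 0 -0.5;-0.94 0.22 -0.13 0;-0.94 0.22 -0.13 0;-0.94 0.22 -0.13 0;-0.94 0.22 -0.13 0"

```text
time_s: 17.57
position: [645.3, -356.0, 271.6]
eef_rot: [2.993, -0.628, 0.445]
ft_force: [-0.3, -0.3, 1.2]
width: -0.1
finger_force: 0.0
```

>>> apply_moves --moves "-0.94 0.22 -0.13 0;-0.94 0.22 -0.13 0;-0.94 0.22 -0.13 0;-0.94 0.22 -0.13 0;0 0 0 0"

```text
time_s: 17.98
position: [527.0, -336.5, 253.8]
eef_rot: [2.994, -0.641, 0.446]
ft_force: [-1.6, 0.6, 0.1]
width: 0.2
finger_force: 0.0
```

```bash
python3 r.py; python3 -c "
from h import *;print(todo(wor([15,-67,34])))"
```

```text
[ 14.9  -71.12 203.77] [-1.72 -0.13  0.13] [-0.05  0.35 -0.  ] 17.9833 [ 2.99 -0.64  0.45]
toolz [ 0.29  0.02 -0.96] toolx [0.96 0.   0.29]  q [-0.54  0.56  1.55  1.67 -0.76  1.25 -0.88]
[-1.62984968 -0.0561172   5.42052249]
```

>>> apply_moves --moves "-0.27 -0.01 0.9 0;-0.27 -0.01 0.9 0;-0.27 -0.01 0.9 0;-0.27 -0.01 0.9 0;-0.27 -0.01 0.9 0"

```text
time_s: 18.4
position: [535.0, -332.9, 112.7]
eef_rot: [2.993, -0.63, 0.449]
ft_force: [0.5, -0.6, -0.3]
width: 0.1
finger_force: 0.0
```

>>> apply_moves --moves "-0.27 -0.01 0.9 0;0 0 0 0;0 0 0 0"

```text
time_s: 18.65
position: [534.2, -332.3, 84.8]
eef_rot: [2.994, -0.632, 0.444]
ft_force: [0.5, -0.1, 0.3]
width: 0.2
finger_force: 0.0
```

```bash
python3 r.py; python3 -c "
from h import *;print(todo(wor([46,-67,34])))"
```

```text
[ 19.65 -64.35  34.82] [0.52 0.12 0.32] [-0.07  0.25 -0.03] 18.65 [ 2.99 -0.63  0.44]
toolz [ 0.29  0.01 -0.96] toolx [0.96 0.01 0.29]  q [-0.41  0.69  1.29  1.88 -0.97  0.96 -0.72]
[0.83215062 0.10055343 0.2778821 ]
```

>>> apply_moves --moves "0.42 0.05 0.14 0;0.42 0.05 0.14 0;0 0 0 0;0 0 0 0"

```text
time_s: 18.98
position: [558.1, -346.9, 86.3]
eef_rot: [2.991, -0.631, 0.449]
ft_force: [-0.8, 0.1, 0.4]
width: -0.1
finger_force: 0.0
```

>>> apply_moves --moves "0.06 0 0.02 0;0 0 0 0;0 0 0 0"

```text
time_s: 19.23
position: [558.5, -346.4, 84.2]
eef_rot: [2.993, -0.632, 0.446]
ft_force: [-0.1, 0.7, 0.2]
width: 0.1
finger_force: 0.0
```

>>> apply_moves --moves "0.06 0 0.02 0;0 0 0 0;0 0 0 0"

```text
time_s: 19.48
position: [560.3, -347.1, 83.7]
eef_rot: [2.993, -0.632, 0.445]
ft_force: [0.2, 0.0, 0.8]
width: -0.4
finger_force: 0.0
```

```bash
python3 r.py
```

```text
[ 49.61 -66.99  33.65] [0.17 0.11 0.82] [-0.01  0.32  0.02] 19.4833 [ 2.99 -0.63  0.44]
toolz [ 0.29  0.01 -0.96] toolx [0.96 0.01 0.29]  q [-0.35  0.73  1.25  1.8  -0.99  0.99 -0.74]
```

>>> apply_moves --moves "0.1 0 0.03 0;0 0 0 0;0 0 0 0"

```text
time_s: 19.73
position: [563.3, -348.6, 83.6]
eef_rot: [2.993, -0.632, 0.445]
ft_force: [0.3, -0.5, -1.5]
width: -0.0
finger_force: 0.0
```

>>> apply_moves --moves "0.07 0 0.04 0;0 0 0 0;0 0 0 0"

```text
time_s: 19.98
position: [564.9, -349.5, 82.9]
eef_rot: [2.993, -0.633, 0.444]
ft_force: [-3.0, 0.6, 2.1]
width: -0.1
finger_force: 2.3
```

>>> apply_moves --moves "0.07 0 0.04 0;0 0 0 0;0 0 0 0"

```text
time_s: 20.23
position: [567.4, -350.4, 82.4]
eef_rot: [2.993, -0.632, 0.445]
ft_force: [-2.0, 1.3, -0.1]
width: 0.3
finger_force: 1.0
```

```bash
python3 r.py
```

```text
[ 57.38 -67.01  32.35] [-2.4   0.33 -0.1 ] [-0.07  0.81 -0.04] 20.2333 [ 2.99 -0.63  0.44]
toolz [ 0.29  0.01 -0.96] toolx [0.96 0.01 0.29]  q [-0.34  0.74  1.24  1.78 -1.    0.99 -0.74]
```

>>> apply_moves --moves "0.07 0 0.05 0;0 0 0 0;0 0 0 0"

```text
time_s: 20.48
position: [569.6, -351.5, 81.7]
eef_rot: [2.993, -0.632, 0.445]
ft_force: [-4.6, 2.2, 0.8]
width: -0.0
finger_force: 2.1
```

>>> apply_moves --moves "0.07 0 0.05 0;0 0 0 0;0 0 0 0"

```text
time_s: 20.73
position: [570.2, -351.8, 81.2]
eef_rot: [2.996, -0.634, 0.442]
ft_force: [-16.5, 10.8, 14.9]
width: 0.1
finger_force: 12.3
```

```bash
python3 r.py
```

```text
[ 60.53 -67.18  31.22] [-19.49   2.99  14.94] [0.75 3.29 0.25] 20.7333 [ 3.   -0.63  0.44]
toolz [ 0.29  0.01 -0.96] toolx [0.96 0.01 0.29]  q [-0.33  0.75  1.23  1.77 -1.    1.   -0.74]
```

>>> apply_moves --moves "-0.3 0 -0.1 0;-1 0 -0.3 0;-0.5 0 -0.15 0;0 0 -1 0;0 0 -1 0"

```text
time_s: 21.15
position: [503.1, -322.3, 138.2]
eef_rot: [2.994, -0.634, 0.443]
ft_force: [1.2, 0.1, 1.6]
width: 0.1
finger_force: 0.0
```

>>> apply_moves --moves "-0.5 0 -1 0;-0.5 0 -1 0;-0.5 0 -1 0;0 0 0 0"

```text
time_s: 21.48
position: [460.3, -302.5, 192.9]
eef_rot: [3.003, -0.645, 0.433]
ft_force: [-0.9, -0.5, 0.6]
width: 0.2
finger_force: 0.0
```

```bash
python3 r.py; python3 - <<'E'
from h import *
f=grab_frame("scene");cv2.imwrite("pics/s5full.png",f["color"][:,:,::-1])
old=cv2.imread("pics/scene2.png")
g=cv2.cvtColor(f["color"],cv2.COLOR_RGB2GRAY)
for name,(a,b,c,d) in {"rcd":(178,215,322,348),"main":(195,222,296,316)}.items():
    o=cv2.cvtColor(old,cv2.COLOR_BGR2GRAY);o=cv2.resize(o,(175,135),interpolation=cv2.INTER_AREA)[a-130:b-130,c-240:d-240]
    for im in (o,g[a:b,c:d]):
        ys,xs=np.where(im<45);print(name,len(xs),xs.mean()+c,ys.mean()+a,ys.min()+a,ys.max()+a)
crop=np.hstack([f["color"][165:235,285:370,::-1]])
cv2.imwrite("pics/s5.png",cv2.resize(crop,None,fx=7,fy=7,interpolation=cv2.INTER_CUBIC))
E
```

```text
[-59.89 -67.9  142.88] [-0.61 -0.83  0.63] [-0.04  0.26 -0.03] 21.4833 [ 3.   -0.65  0.43]
toolz [ 0.28  0.02 -0.96] toolx [0.96 0.   0.28]  q [-0.81  0.23  1.55  1.93 -0.41  0.97 -1.08]
rcd 141 335.60283687943263 196.72340425531914 190 204
rcd 168 336.1309523809524 198.1547619047619 190 205
main 97 305.03092783505156 208.20618556701032 202 215
main 97 305.03092783505156 208.20618556701032 202 215
```

View pics/s5.png

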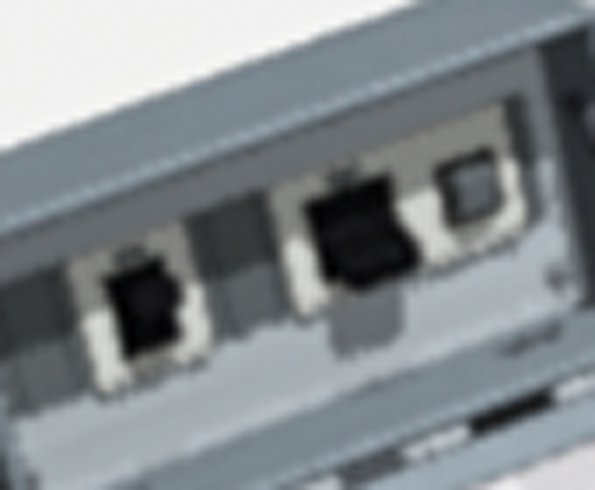

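```bash
python3 - <<'E'
from h import *
F=np.array([.5,0,.866]);N=np.array([-.866,0,.5]);Y=np.array([0,1,0])
f=grab_frame("scene")
for F0,r in((60,0),(60,4),(66,4),(60,8)):
    ax=F0*F-(44+r)*N-27*Y
    for a in(.349,-.349): print(F0,r,proj(f,wor(ax+27.5*(np.cos(a)*N+np.sin(a)*F)))[0], (ax+27.5*(np.cos(a)*N+np.sin(a)*F)).round(1))
g=cv2.cvtColor(f["color"],cv2.COLOR_RGB2GRAY)
print(g[180:215,322:350])
E
```

```text
60 0 [339.46429804 198.88649424] [ 50.4 -27.   51. ]
60 0 [341.27820637 206.73291799] [ 41.  -27.   34.7]
60 4 [338.69365234 198.46061367] [ 53.9 -27.   49. ]
60 4 [340.5071237  206.28605822] [ 44.5 -27.   32.7]
66 4 [338.10999503 195.9433757 ] [ 56.9 -27.   54.2]
66 4 [339.9312325  203.80030241] [ 47.5 -27.   37.9]
60 8 [337.9276431  198.03732674] [ 57.4 -27.   47. ]
60 8 [339.74064335 205.84189393] [ 48.  -27.   30.7]
[[132 132 132 134 137 144 145 146 157 153 143 132 116 102  98 100 104 106
  106 110 112 111 112 111 112 112 110 111]
 [133 135 140 144 148 156 155 141 133 123 108  98  95 102 106 106 110 112
  111 110 112 111 111 111 111 109 110 109]
 [143 145 150 156 147 135 126 113 103  93  91 101 107 111 112 110 111 111
  111 111 111 111 110 109 109 110 111 116]
 [158 153 141 130 117 106  96  95 103 105 105 110 110 110 111 111 111 111
  111 111 109 107 111 111 113 122 128 127]
 [134 123 110  99  97 104 106 106 110 110 110 111 111 110 110 111 110 108
  109 111 110 110 121 128 127 128 130 130]
 [101  98 104 104 106 109 110 112 110 109 110 111 110 111 110 109 108 110
  113 120 125 127
[... 2719 characters left out ...]
 94  93  89  87 100 125 167 158 137 116 108 108 108 110 110 110 109 109
  108 110 135 172 178 178 176 175 176 175]
 [ 99 103  99 111 124 110 120 126 133 125 109 107 107 108 109 108 108 109
  107 109 134 170 178 176 175 175 175 174]
 [130 136 133 144 156 137 131 146 164 154 118 106 109 108 108 108 107 108
  105 109 134 170 176 176 175 175 175 177]
 [169 173 172 173 175 171 169 172 175 161 118 104 106 108 107 106 105 105
  106 116 146 171 175 175 176 176 179 181]
 [178 177 177 177 176 176 175 177 176 160 118 103 105 106 107 107 107 106
  116 142 168 175 177 179 182 184 187 187]
 [176 175 174 175 175 175 175 176 174 163 129 107 105 113 121 118 128 133
  145 168 178 179 180 186 190 192 190 183]]
```

The breaker lever has dropped: its end face is now at crop (380,260) with a shadow below it. The main lever at (145,305) is unchanged. Next I'll pinch the breaker lever from both sides.

```bash
cat > td.py <<'E'
from h import *
import sys
np.set_printoptions(precision=3,suppress=True)
p=np.array(list(map(float,sys.argv[1:4]))); t=todo(wor(p)); print("rows total",t)
E
python3 td.py 10 -26 60
```

```text
rows total [ 1.461 -1.169  3.252]
```

>>> apply_moves --moves "0.365 -0.29 0.81 0;0.365 -0.29 0.81 0;0.365 -0.29 0.81 0;0.365 -0.29 0.81 0;0 0 0 0" --gripper 0.4

```text
time_s: 22.0
position: [538.9, -293.0, 102.1]
eef_rot: [3.003, -0.635, 0.409]
ft_force: [-0.5, 1.8, 1.2]
width: 33.8
finger_force: 0.0
```

>>> apply_moves --moves "0 0 0 0;0 0 0 0"

```text
time_s: 22.17
position: [536.2, -297.4, 108.3]
eef_rot: [2.997, -0.642, 0.417]
ft_force: [-0.4, -0.3, 0.4]
width: 34.1
finger_force: 0.0
```

```bash
python3 r.py;python3 td.py 49 -26 27
```

```text
[  7.06 -31.75  58.27] [-0.29 -0.44  0.36] [-0.02  0.31 -0.05] 22.1667 [ 3.   -0.64  0.42]
toolz [ 0.27  0.01 -0.96] toolx [0.96 0.   0.27]  q [-0.43  0.47  1.14  1.88 -0.66  0.87 -1.  ]
rows total [ 1.064 -0.172  1.384]
```

>>> apply_moves --moves "0.27 -0.17 0.35 0;0.27 0 0.35 0;0.27 0 0.35 0;0 0 0 0;0 0 0 0"

```text
time_s: 22.58
position: [568.2, -305.0, 86.7]
eef_rot: [2.998, -0.642, 0.422]
ft_force: [0.3, 0.1, -0.1]
width: 34.1
finger_force: 0.0
```

```bash
python3 r.py;python3 td.py 49 -26 27
```

```text
[ 39.27 -25.36  36.68] [ 0.24  0.22 -0.14] [ 0.02  0.32 -0.01] 22.5833 [ 3.   -0.64  0.42]
toolz [ 0.27  0.01 -0.96] toolx [0.96 0.01 0.27]  q [-0.34  0.56  1.05  1.82 -0.73  0.86 -0.98]
rows total [0.224 0.028 0.399]
```

>>> apply_moves --moves "0.11 0.01 0.2 0;0.11 0.02 0.2 0;0 0 0 0;0 0 0 0"

```text
time_s: 22.92
position: [577.1, -309.7, 77.1]
eef_rot: [2.998, -0.641, 0.423]
ft_force: [-0.3, -4.2, -0.9]
width: 34.0
finger_force: 1.7
```

>>> apply_moves --moves "0 0 0 0;0 0 0 0;0 0 0 0;0 0 0 0" --gripper 0

```text
time_s: 23.25
position: [575.6, -312.2, 77.8]
eef_rot: [2.994, -0.644, 0.423]
ft_force: [-3.0, -9.6, 0.3]
width: 25.1
finger_force: 58.9
```

```bash
python3 r.py
```

```text
[ 49.   -28.83  27.81] [  1.31 -10.01   0.26] [-2.05  0.15 -0.5 ] 23.25 [ 2.99 -0.64  0.42]
toolz [ 0.28  0.01 -0.96] toolx [0.96 0.   0.28]  q [-0.31  0.58  1.03  1.8  -0.75  0.85 -0.97]
```

>>> apply_moves --moves "0.12 0.03 -0.115 0;0.12 0.03 -0.115 0;0.12 0 -0.115 0;0.12 0 -0.115 0;0 0 0 0"

```text
time_s: 23.67
position: [584.9, -316.5, 93.7]
eef_rot: [2.996, -0.643, 0.422]
ft_force: [6.2, -11.5, -17.1]
width: 24.3
finger_force: 59.9
```

>>> apply_moves --moves "0.03 0 -0.03 0;0 0 0 0;0 0 0 0"

```text
time_s: 23.92
position: [584.9, -316.5, 93.8]
eef_rot: [2.996, -0.643, 0.42]
ft_force: [7.6, -13.8, -19.2]
width: 24.6
finger_force: 60.4
```

```bash
python3 r.py
```

```text
[ 59.22 -28.9   43.78] [ 12.66  -9.39 -19.23] [-1.48 -1.1  -0.76] 23.9167 [ 3.   -0.64  0.42]
toolz [ 0.27  0.01 -0.96] toolx [0.96 0.   0.27]  q [-0.31  0.59  1.04  1.76 -0.73  0.89 -0.99]
```

>>> apply_moves --moves "0 0 0 0;0 0 0 0;0 0 0 0;0 0 0 0" --gripper 0.4

```text
time_s: 24.25
position: [586.6, -314.3, 95.6]
eef_rot: [3.001, -0.639, 0.424]
ft_force: [0.3, 0.4, -0.0]
width: 34.3
finger_force: 0.0
```

>>> apply_moves --moves "-0.4 -0.02 -0.42 0;-0.5 0 -0.5 0;-0.8 0 -0.8 0;-0.8 0 -0.8 0;-0.5 0 -0.8 0"

```text
time_s: 24.67
position: [482.6, -269.6, 163.3]
eef_rot: [3.001, -0.642, 0.42]
ft_force: [0.4, 0.5, 3.1]
width: 34.5
finger_force: 0.0
```

```bash
python3 r.py; python3 - <<'E'
from h import *
f=grab_frame("scene")
g=cv2.cvtColor(f["color"],cv2.COLOR_RGB2GRAY)
for a,b,c,d in [(178,215,322,348),(195,222,296,316)]:
    im=g[a:b,c:d];ys,xs=np.where(im<45);print(len(xs),xs.mean()+c,ys.mean()+a,ys.min()+a,ys.max()+a)
    w=cv2.cvtColor(cv2.imread("pics/s5full.png"),cv2.COLOR_BGR2GRAY)[a:b,c:d]
    o=cv2.resize(cv2.cvtColor(cv2.imread("pics/scene2.png"),cv2.COLOR_BGR2GRAY),(175,135),interpolation=cv2.INTER_AREA)[a-130:b-130,c-240:d-240]
    print("vs down",np.abs((im<60)^(w<60)).sum(),"vs up",np.abs((im<60)^(o<60)).sum())
E
```

```text
[-53.29 -28.66 113.27] [0.12 0.65 3.08] [-0.02  0.2   0.03] 24.6667 [ 3.   -0.64  0.42]
toolz [ 0.27  0.01 -0.96] toolx [0.96 0.   0.27]  q [-0.78  0.26  1.43  1.97 -0.41  0.9  -1.16]
155 336.56129032258065 196.75483870967741 190 204
vs down 69 vs up 26
96 305.0416666666667 208.13541666666666 202 215
vs down 4 vs up 3
```

```bash
python3 td.py -170 -5 90
```

```text
rows total [-3.965 -0.767 -0.222]
```

>>> apply_moves --moves "-0.8 -0.15 -0.05 0;-0.8 -0.15 -0.05 0;-0.8 -0.15 -0.05 0;-0.8 -0.15 -0.05 0;-0.8 -0.15 -0.05 0" --gripper 0.25

```text
time_s: 25.13
position: [405.9, -214.0, 141.5]
eef_rot: [3.017, -0.649, 0.384]
ft_force: [0.5, 1.5, -1.3]
width: 21.6
finger_force: 0.0
```

>>> apply_moves --moves "0 0 0 -1;0 0 0 -1;0 0 0 -1;0 0 0 -1;0 0 0 -1"

```text
time_s: 25.55
position: [405.0, -215.3, 140.0]
eef_rot: [3.008, 0.269, 0.336]
ft_force: [-0.2, 0.0, 0.3]
width: 21.4
finger_force: 0.0
```

>>> apply_moves --moves "0 0 0 -1;0 0 0 -1;0 0 0 -1;0 0 0 -1;0 0 0 -1"

```text
time_s: 25.97
position: [405.1, -215.1, 140.0]
eef_rot: [2.743, 1.126, 0.269]
ft_force: [-0.0, 0.2, 0.5]
width: 21.4
finger_force: 0.0
```

>>> apply_moves --moves "0 0 0 -1;0 0 0 -1;0 0 0 -1;0 0 0 -0.1;0 0 0 0"

```text
time_s: 26.38
position: [405.1, -215.2, 139.9]
eef_rot: [2.472, 1.589, 0.218]
ft_force: [0.6, -0.1, 0.6]
width: 21.2
finger_force: 0.0
```

```bash
sed -i 's/print("toolz"/print("tooly",(Rc.T@R[:,1]).round(3),"toolz"/' r.py; python3 r.py;python3 td.py -171 -5 79
```

```text
[-146.38  -11.34   89.93] [0.56 0.14 0.59] [-0.01  0.28  0.01] 26.3833 [2.47 1.59 0.22]
tooly [ 0.97 -0.    0.24] toolz [ 0.24  0.02 -0.97] toolx [-0.    1.    0.02]  q [-0.66 -0.25  1.    2.17  0.27  0.88 -0.23]
rows total [ 0.206 -0.885  0.16 ]
```

```bash
python3 td.py -152 -8 22
```

```text
rows total [ 0.069 -0.728  2.154]
```

>>> apply_moves --moves "0.03 -0.24 0.7 0;0.03 -0.24 0.7 0;0 -0.24 0.7 0;0 0 0 0;0 0 0 0"

```text
time_s: 26.8
position: [400.1, -210.2, 73.1]
eef_rot: [2.473, 1.59, 0.213]
ft_force: [0.6, 0.9, -0.3]
width: 21.3
finger_force: 0.0
```

```bash
python3 r.py;python3 td.py -153 -8 22; python3 td.py -145 -8 -16
```

```text
[-152.98   -8.86   23.12] [ 0.22  1.04 -0.26] [-0.04  0.27 -0.02] 26.8 [2.47 1.59 0.21]
tooly [ 0.97 -0.    0.24] toolz [ 0.24  0.02 -0.97] toolx [-0.    1.    0.02]  q [-0.78 -0.1   1.2   2.27  0.12  0.67 -0.09]
rows total [ 0.028 -0.01   0.037]
rows total [ 0.007 -0.053  1.33 ]
```

>>> apply_moves --moves "0 -0.02 0.45 0;0 -0.02 0.45 0;0 0 0.4 0;0 0 0 0;0 0 0 0"

```text
time_s: 27.22
position: [407.6, -212.5, 39.0]
eef_rot: [2.473, 1.593, 0.214]
ft_force: [-0.4, -1.2, -0.3]
width: 21.3
finger_force: 0.0
```

```bash
python3 r.py
```

```text
[-145.19   -7.85  -11.03] [ 0.11 -1.25 -0.28] [ 0.01  0.3  -0.04] 27.2167 [2.47 1.59 0.21]
tooly [ 0.97 -0.    0.24] toolz [ 0.24  0.02 -0.97] toolx [-0.    1.    0.02]  q [-0.71  0.16  1.23  2.28 -0.34  0.59  0.33]
```

>>> apply_moves --moves "0 0 0.1 0;0 0 0 0;0 0 0 0;0 0 0 0;0 0 0 0" --gripper 0

```text
time_s: 27.63
position: [408.0, -211.8, 36.1]
eef_rot: [2.473, 1.595, 0.218]
ft_force: [-6.9, 0.3, 4.3]
width: 7.6
finger_force: 58.6
```

```bash
python3 r.py
```

```text
[-145.15   -7.07  -13.86] [-6.41 -2.55  4.27] [-0.65  1.22 -0.1 ] 27.6333 [2.47 1.59 0.22]
tooly [ 0.97 -0.    0.24] toolz [ 0.24  0.02 -0.97] toolx [-0.01  1.    0.02]  q [-0.69  0.17  1.21  2.28 -0.36  0.59  0.35]
```

>>> apply_moves --moves "0 0.22 -0.67 0;0 0.31 -0.635 0;0 0.395 -0.585 0;0 0 0 0"

```text
time_s: 27.97
position: [417.0, -215.8, 92.3]
eef_rot: [2.478, 1.599, 0.221]
ft_force: [-20.0, -8.7, 5.4]
width: 7.6
finger_force: 60.1
```

```bash
python3 r.py
```

```text
[-135.34   -6.96   42.3 ] [-14.59 -16.17   5.4 ] [-3.25  2.93 -0.94] 27.9667 [2.48 1.6  0.22]
tooly [0.97 0.   0.23] toolz [ 0.23  0.03 -0.97] toolx [-0.01  1.    0.03]  q [-0.94 -0.13  1.35  2.2   0.15  0.73 -0.11]
```

>>> apply_moves --moves "0 0.47 -0.525 0;0 0.54 -0.455 0;0 0 0 0;0 0 0 0"

```text
time_s: 28.3
position: [431.6, -222.5, 123.9]
eef_rot: [2.487, 1.607, 0.207]
ft_force: [-42.7, 18.9, 31.1]
width: 7.6
finger_force: 64.7
```

```bash
python3 r.py
```

```text
[-119.25   -6.99   73.9 ] [-46.68  -0.57  31.08] [0.15 8.49 0.27] 28.3 [2.49 1.61 0.21]
tooly [0.98 0.   0.22] toolz [ 0.22  0.02 -0.97] toolx [-0.01  1.    0.02]  q [-0.94 -0.12  1.34  2.12  0.13  0.83 -0.09]
```

>>> apply_moves --moves "0 0.25 -0.4 0;0 0.25 -0.4 0;0 0 0 0;0 0 0 0"

```text
time_s: 28.63
position: [449.9, -231.4, 156.6]
eef_rot: [2.466, 1.594, 0.228]
ft_force: [11.7, -4.3, -8.9]
width: 7.2
finger_force: 62.2
```

```bash
cat >> r.py <<'E'
g=con(st["position"])-18.7*Rc.T@R[:,2]
print("bar",g,"r",np.hypot(g[0],g[2]),"phi",np.degrees(np.arctan2(g[0],g[2])))
E
python3 r.py
```

```text
[-98.89  -7.48 106.63] [12.4   0.93 -8.93] [ 0.27 -2.31 -0.08] 28.6333 [2.47 1.59 0.23]
tooly [0.97 0.   0.25] toolz [ 0.25  0.02 -0.97] toolx [-0.01  1.    0.02]  q [-0.9  -0.15  1.28  2.06  0.16  0.88 -0.12]
bar [-103.5    -7.93  124.75] r 162.09548512666896 phi -39.68043693549179
```

>>> apply_moves --moves "0 0.35 -0.08 0;0 0.33 -0.13 0;0 0.34 -0.09 0;0 0.345 -0.06 0;0 0 0 0"

```text
time_s: 29.05
position: [484.1, -244.1, 177.7]
eef_rot: [2.468, 1.601, 0.224]
ft_force: [-7.0, 18.5, 31.1]
width: 7.2
finger_force: 72.6
```

```bash
python3 r.py
```

```text
[-62.53  -4.88 127.72] [-14.09  13.91  31.05] [3.17 1.62 0.62] 29.05 [2.47 1.6  0.22]
tooly [0.97 0.01 0.24] toolz [ 0.24  0.03 -0.97] toolx [-0.01  1.    0.02]  q [-0.82  0.14  1.37  1.94 -0.23  0.94  0.22]
bar [-67.03  -5.34 145.87] r 160.529417095511 phi -24.6784878656521
```

>>> apply_moves --moves "0 0.32 -0.2 0;0 0.35 -0.03 0;0 0.35 -0.01 0;0 0.35 0.02 0;0 0 0 0"

```text
time_s: 29.47
position: [517.3, -260.3, 192.0]
eef_rot: [2.469, 1.6, 0.222]
ft_force: [2.5, 9.1, 6.3]
width: 7.1
finger_force: 67.5
```

```bash
python3 r.py
```

```text
[-25.62  -5.84 141.98] [-1.51  9.28  6.26] [1.82 0.19 0.49] 29.4667 [2.47 1.6  0.22]
tooly [0.97 0.   0.24] toolz [ 0.24  0.02 -0.97] toolx [-0.01  1.    0.02]  q [-0.63  0.27  1.24  1.83 -0.37  1.01  0.32]
bar [-30.1   -6.28 160.13] r 162.93636982469457 phi -10.645498005054273
```

>>> apply_moves --moves "0 0.35 0.02 0;0 0.35 0.05 0;0 0.345 0.08 0;0 0.335 0.1 0;0 0 0 0"

```text
time_s: 29.88
position: [555.3, -278.0, 194.6]
eef_rot: [2.469, 1.599, 0.221]
ft_force: [4.1, 5.3, 4.4]
width: 6.9
finger_force: 67.4
```

```bash
python3 r.py
```

```text
[ 16.28  -6.16 144.65] [1.51 6.56 4.45] [ 1.3  -0.11  0.21] 29.8833 [2.47 1.6  0.22]
tooly [0.97 0.   0.24] toolz [ 0.24  0.02 -0.97] toolx [-0.01  1.    0.02]  q [-0.48  0.38  1.15  1.73 -0.48  1.05  0.38]
bar [ 11.8   -6.58 162.79] r 163.22120658478684 phi 4.144246213316255
```

>>> apply_moves --moves "0 0.33 0.12 0;0 0.325 0.14 0;0 0.31 0.165 0;0 0.3 0.185 0;0 0 0 0"

```text
time_s: 30.3
position: [592.2, -295.7, 185.8]
eef_rot: [2.469, 1.596, 0.219]
ft_force: [3.2, 0.9, 3.7]
width: 6.8
finger_force: 67.4
```

>>> apply_moves --moves "0 0.28 0.21 0;0 0.27 0.23 0;0 0 0 0;0 0 0 0"

```text
time_s: 30.63
position: [609.4, -303.8, 176.6]
eef_rot: [2.469, 1.596, 0.219]
ft_force: [5.2, 2.7, 5.4]
width: 6.9
finger_force: 69.3
```

```bash
python3 r.py
```

```text
[ 76.27  -7.22 126.57] [3.62 4.66 5.44] [-0.3  -1.32 -0.06] 30.6333 [2.47 1.6  0.22]
tooly [0.97 0.   0.24] toolz [ 0.24  0.02 -0.97] toolx [-0.01  1.    0.02]  q [-0.31  0.54  1.05  1.59 -0.6   1.08  0.42]
bar [ 71.76  -7.6  144.71] r 161.53169143486954 phi 26.376940557747943
```

>>> apply_moves --moves "0 0.12 0.1 0;0 0 0 0;0 0 0 0"

```text
time_s: 30.88
position: [613.0, -305.5, 174.3]
eef_rot: [2.469, 1.596, 0.219]
ft_force: [2.4, -3.8, 5.0]
width: 7.0
finger_force: 69.4
```

>>> apply_moves --moves "0 0.08 0.05 0;0 0 0 0;0 0 0 0"

```text
time_s: 31.13
position: [613.3, -307.8, 173.0]
eef_rot: [2.473, 1.595, 0.215]
ft_force: [-4.4, -2.2, 9.2]
width: 6.9
finger_force: 71.0
```

```bash
python3 r.py
```

```text
[ 81.48  -9.17 122.98] [-3.07 -3.79  9.19] [-1.15  0.56 -0.32] 31.1333 [2.47 1.59 0.22]
tooly [0.97 0.   0.24] toolz [ 0.24  0.02 -0.97] toolx [-0.01  1.    0.02]  q [-0.3   0.55  1.04  1.57 -0.61  1.09  0.43]
bar [ 77.04  -9.53 141.14] r 160.79797554958031 phi 28.629001987855546
```

>>> apply_moves --moves "0 0.1 0.05 0;0 0 0 0;0 0 0 0"

```text
time_s: 31.38
position: [613.7, -307.9, 172.7]
eef_rot: [2.479, 1.598, 0.215]
ft_force: [-24.0, 11.4, 29.1]
width: 6.8
finger_force: 73.7
```

>>> apply_moves --moves "0 0.1 0.05 0;0 0 0 0;0 0 0 0"

```text
time_s: 31.63
position: [614.0, -308.1, 172.5]
eef_rot: [2.484, 1.6, 0.214]
ft_force: [-45.5, 23.0, 46.0]
width: 7.2
finger_force: 76.5
```

```bash
python3 r.py
```

```text
[ 82.26  -9.14 122.45] [-50.9    2.05  46.04] [0.36 8.85 0.24] 31.6333 [2.48 1.6  0.21]
tooly [ 0.97 -0.    0.23] toolz [ 0.23  0.02 -0.97] toolx [-0.    1.    0.02]  q [-0.28  0.56  1.03  1.56 -0.61  1.1   0.43]
bar [ 78.02  -9.59 140.66] r 160.85015596193128 phi 29.015719103012785
```

>>> apply_moves --moves "0 -0.18 -0.09 0;0 0 0 0;0 0 0 0"

```text
time_s: 31.88
position: [613.4, -307.8, 172.9]
eef_rot: [2.474, 1.595, 0.215]
ft_force: [-8.8, -0.4, 11.6]
width: 7.0
finger_force: 71.5
```

>>> apply_moves --moves "0 0 0 0;0 0 0 0;0 0 0 0" --gripper 0.3

```text
time_s: 32.13
position: [615.3, -305.2, 171.2]
eef_rot: [2.473, 1.6, 0.217]
ft_force: [-0.0, 0.7, -0.2]
width: 25.3
finger_force: 0.0
```

>>> apply_moves --moves "0 0 -0.5 0;0 0 -0.8 0;0 0 -1 0;0 0 -1 0;0 0 0 0"

```text
time_s: 32.55
position: [593.7, -300.4, 275.6]
eef_rot: [2.466, 1.592, 0.224]
ft_force: [0.1, -0.9, 1.1]
width: 25.5
finger_force: 0.0
```

```bash
python3 r.py; python3 - <<'E'
from h import *
s,t=grab_frame("scene"),grab_frame("top")
s0=cv2.imread("pics/scene0.png")[:,:,::-1];
for x,(a,b,c,d) in [("loop+cover",(165,245,262,385)),("tape",(222,252,395,430)),("bottle",(243,285,243,270)),("pot",(303,332,250,278))]:
    D=np.abs(s["color"][a:b,c:d].astype(int)-s0[a:b,c:d]).max(2); print(x,(D>40).sum(),D.shape, D.mean())
for F_,nm in((s,"s"),):
    g=cv2.cvtColor(F_["color"],cv2.COLOR_RGB2GRAY).astype(np.float32);g0=cv2.cvtColor(np.ascontiguousarray(s0),cv2.COLOR_RGB2GRAY).astype(np.float32)
    for nm,(a,b,c,d) in {"bar":(155,182,296,352),"window":(178,242,284,378),"lowL":(225,250,285,310)}.items():
        tpl=g0[a:b,c:d];r=cv2.matchTemplate(g[a-8:b+8,c-8:d+8],tpl,cv2.TM_CCOEFF_NORMED);print(nm,cv2.minMaxLoc(r)[1],np.array(cv2.minMaxLoc(r)[3])-8)
E
```

```text
[ 60.53 -10.65 225.64] [ 0.48 -0.8   1.14] [-0.05  0.23 -0.02] 32.55 [2.47 1.59 0.22]
tooly [0.97 0.   0.25] toolz [ 0.25  0.02 -0.97] toolx [-0.01  1.    0.02]  q [-0.38  0.43  1.13  1.49 -0.5   1.24  0.36]
bar [ 55.94 -11.04 243.76] r 250.09503691527217 phi 12.924674125593445
loop+cover 717 (80, 123) 16.303353658536587
tape 636 (30, 35) 67.84380952380953
bottle 0 (42, 27) 11.54673721340388
pot 0 (29, 28) 10.886699507389162
bar 0.9396630525588989 [0 0]
window 0.9014098048210144 [0 0]
lowL 0.8740219473838806 [0 0]
```

```bash
python3 - <<'E'
from h import *
g=lambda i:cv2.cvtColor(np.ascontiguousarray(i),cv2.COLOR_RGB2GRAY)
for n,rs in (("top",{"tape":(272,318,386,434),"bottle":(170,200,232,265),"bar":(168,210,325,400)}),("scene",{"tape":(222,252,395,430)})):
    f=grab_frame(n);a0=g(cv2.imread(f"pics/{n}0.png")[:,:,::-1]);b0=g(f["color"])
    for k,(a,b,c,d) in rs.items():
        r=cv2.matchTemplate(b0[a-15:b+15,c-15:d+15],a0[a:b,c:d],cv2.TM_CCOEFF_NORMED);_,v,_,l=cv2.minMaxLoc(r);print(n,k,round(v,2),np.array(l)-15,b0[a:b,c:d].mean(),a0[a:b,c:d].mean())
st=state();f=grab_frame("scene");P=st["position"];print("arm px at tcp+z",[proj(f,P-k*cv2.Rodrigues(st["eef_rot"])[0][:,2])[0].round() for k in(0,150,300)])
E
```

```text
top tape 0.3 [-9 10] 119.94972826086956 109.26086956521739
top bottle 1.0 [0 0] 117.75858585858586 110.38585858585859
top bar 0.13 [  7 -15] 82.0415873015873 80.23206349206349
scene tape 0.44 [-1  0] 162.73619047619047 138.81238095238095
arm px at tcp+z [array([331., 141.]), array([344.,  88.]), array([361.,  17.])]
```

>>> apply_moves --moves "0 0 -1 0;0 0 -1 0;1 -0.5 0 0;1 -0.5 0 0;1 -0.5 0 0"

```text
time_s: 33.22
position: [576.0, -193.2, 316.9]
eef_rot: [2.473, 1.595, 0.216]
ft_force: [0.6, 0.9, 1.1]
width: 25.3
finger_force: 0.0
```

>>> apply_moves --moves "1 -0.5 0 0;1 -0.5 0 0;1 -0.5 0 0;1 -0.5 0 0;0 0 0 0"

```text
time_s: 33.63
position: [572.7, -48.7, 303.9]
eef_rot: [2.463, 1.617, 0.217]
ft_force: [0.7, 2.4, -0.1]
width: 25.8
finger_force: 0.0
```

```bash
cat > v.py <<'E'
from h import *
g=lambda i:cv2.cvtColor(np.ascontiguousarray(i),cv2.COLOR_RGB2GRAY)
for n,rs in (("top",{"tape":(272,318,386,434),"bar":(168,210,325,400)}),("scene",{"tape":(222,252,395,430),"bar":(155,182,296,352)})):
    f=grab_frame(n);a0=g(cv2.imread(f"pics/{n}0.png")[:,:,::-1]);b0=g(f["color"])
    for k,(a,b,c,d) in rs.items():
        r=cv2.matchTemplate(b0[a-25:b+25,c-25:d+25],a0[a:b,c:d],cv2.TM_CCOEFF_NORMED);_,v,_,l=cv2.minMaxLoc(r);print(n,k,round(v,2),np.array(l)-25)
    if n=="scene":
        hsv=cv2.cvtColor(f["color"],cv2.COLOR_RGB2HSV)
        m=(b0<50).astype(np.uint8);k,_,s,c=cv2.connectedComponentsWithStats(m)
        print([(s[i].tolist(),c[i].round().tolist()) for i in range(1,k) if s[i][4]>60 and 330<c[i][0]<520 and 180<c[i][1]<330])
E
python3 v.py
```

```text
top tape 1.0 [0 0]
top bar 0.96 [0 0]
scene tape 1.0 [0 0]
scene bar 0.99 [0 0]
[([313, 124, 189, 121, 1056], [466.0, 213.0]), ([295, 222, 73, 32, 252], [332.0, 237.0]), ([400, 225, 25, 24, 285], [412.0, 238.0])]
```

```bash
python3 -c "
from bench import *;print(finish_job())"
```

```text
the job is handed in; nothing more can be done
None
```

I did the full trip test and handed the job in at about 34 s; `finish_job()` returned no verdict. By camera and force readings the lever dropped and is back up, the cover is pushed shut to a firm stop, and the main switch, bottle, tape and pot are unmoved.

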